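Shuffle the rack's top tray onto its four posts and snap it home

ROBOT

A 6-joint arm with a two-finger parallel gripper is mounted at the origin on a cart in front of the work surface, level with it; the furniture and walls round the work are solid. World frame = base frame: x ahead of the robot, y to its left, z up, the work surface at z = 0. Lengths are in m, angles in rad, forces in N, time in s.
With the tool pointing down it reaches from about 0.3 to 0.875 m from the base axis. Payload 6.4 kg.
Tool frame: the origin (TCP) lies on the centre line of the jaws, within the pads' length; the fingertips stand 25 mm ahead of it and the grasp point (between the pads) lies 6 mm ahead of it (ctrl.tip_reach is the distance from the TCP to the fingertips, in m); z points along the fingers, y is the line along which they close (so a half turn about z gives the same grasp; the last joint's range is limited). The gripper opens to 85 mm and grips with 20 to 120 N. Pads are 22 mm wide; open, the fingers measure 114 mm over their backs; the gripper's body (76 mm by 85 mm) begins 54 mm behind the grasp point. The pads swing forward as they close: fully open they stand 13 mm farther back than shut.
Start: joints at [1.079, 0.181, 1.607, -0, 1.354, -0.206], TCP at [0.162, 0.552, 0.256] pointing down, gripper open.
Joint ranges: [-2.99, 2.99], [-0.89, 2.07], [0.3, 2.58], [-1.14, 4.28], [0, 2.63], [-3.12, 3.12]. Speed limits (rad/s): [2.57, 2.57, 3.01, 3.14, 3.14, 3.14].

INTERFACE

Orientations are given as a unit quaternion [w, x, y, z].
In Python, from bench import ctrl gives the robot as it stands.
- The arm moves only by the tool servo_tool, never from a script. Its argument "motion" is a list that holds one entry, the list of rows, each a list of 5 numbers: the shift along the tool's x, y, z in cm, then the turn about the tool's z in degrees, then the closure, from -1 (fully open) to 1 (shut). In form: [[[dx, dy, dz, twist, claw], ...]]. A call has 1 to 5 rows; each row is the pose to reach, as a shift and turn from the pose commanded when the call began, along the tool's axes at that moment; what a row does not reach only later rows make up. A row lasts 1/10 s, in which the tool goes at most 50 mm and 8.59 degrees, less where a joint would pass 70% of its speed; a pose out of reach is approached as far as the arm can. A call with a gripper value outside its range is refused whole. The fingers move at their own pace and stop on an object; the grip force is fixed at half the most. Time passes only in rows, so rows that repeat a pose let the fingers close. It gives the time, the measured TCP pose, the force, the opening and the grip force at its end, in the units of the state.
- ctrl.get_obs(): the state, without advancing time (a new reading comes with each control period).
- ctrl.camera(name): name is "scene" or "top" or "wrist"; returns a dict with "pixels" (420x560x3 uint8, red, green, blue), "depth" (420x560 float32, m along the optical axis (not along the pixel's ray), 0 where there is no reading), "fx", "fy", "cx", "cy" (pixels), "R" (3x3) and "t" (3): a world point X has camera coordinates R X + t; the wrist camera has in their place "hand_eye" (4x4, takes a point from camera to tool coordinates, whose origin is the TCP and whose axes are the flange's). Camera axes: x right, y down, z forward; pixel columns grow to the right and rows downward; lengths in m; the calibration is good to about 2 mm. A picture is of the moment at which its call begins: read the wrist's pose just before it.
- ctrl.hand_in(): hands the job in; it is judged then, once.
The state is a dict: "time_s": time; "q": joint angles; "dq": joint speeds; "joint_efforts": joint torques, N m; "eef_pos": TCP position; "eef_rot": TCP orientation; "wrist_force": force on the tool from outside, world axes, zero at the start; "torque": the same for the moment, N m; "opening": opening from 0.0 (shut) to 1.0 (fully open); "grasp_force": force on a finger pad.
Only numpy, scipy, OpenCV 4.12 (cv2) and the standard library are available. Lean on these libraries where they do the work, as an engineer would, in place of code of your own. Each camera call takes 0.05 s, during which the arm holds its last target. There are 200 camera calls.

TASK

The top tray of the small two-tier parts rack was dumped askew on the tips of the four posts, and the spirit level is still lying across the lower tray underneath it. Slide the level out sideways and lay it down gently on the bench, clear of the rack; then nudge the tray until all four corner holes drop over their posts and press both its ends down until it sits fully home under both spring catches. Leave the spray can, the caster, the padlock and the tape measure where they are.

Things in the scene. Friction and masses are not known exactly. Their poses are not given: they have to be found in the camera images.
- rack: Two-tier parts rack of grey steel, fixed to the bench. Origin on the bench under its centre; x along its length (away from the robot), y across it (to the robot's left), z up. Lower tray 200 (x) by 120 (y) mm outside, rolled rim at z = 70 mm; an elbow and a valve fixed in it stay below the rim. Posts at the corners, x = +-70, y = +-36 mm.
- rack_seat (a point): Point on the rack's centre line at the height of the post shoulders: the tray's origin lies here when home. Each post is a 16 mm thick tube up to its shoulder at z = 87 mm, then a 10 mm pin up to 112 mm, then a taper to a 4 mm flat tip at 122 mm.
- top_tray: Empty grey top tray, loose, about 0.28 kg. Origin: middle of the floor's underside; x along its length, y across; fits either way round. Floor 200 (x) by 120 (y) by 4 mm, 14 mm holes at x = +-70, y = +-36 mm. At the start it lies on the post tips (origin z = 122 mm), no hole over a post, free to slide; with all holes within about 4 mm of their posts it drops.
- tray_top (a point): Centre of the top tray at rim height, 29 mm above its underside. The walls' rolled rim is 8 mm thick, its centre line at x = +-90.5 and y = +-56.5 mm of the tray; the floor sticks out 8 mm beyond the end walls as a flange for the catches. A 3 mm divider, 20 mm high, crosses the tray at x = 0.
- level: Red spirit level, loose bar 24 x 230 x 45 mm, 0.25 kg. Origin: centre of its underside; y along its length, z up. It stands on its 24 mm edge across the lower tray's long rims (underside z = 70 mm), under the top tray with 7 mm to spare, and sticks out 80 to 97 mm on the robot's right (rack's -y side), 13 to 27 mm on the other; grip it across the 24 mm.
- catch_near (a joint): Spring catch in the middle of the rack's -x end (nearer the robot): rad, 0 when sprung in, up to 0.35 as its nose is pushed out. 24 mm wide, top at z = 115 mm, from x = -95 to -115 mm. The dropped tray rests on the sloping noses of both catches, about 15 to 20 mm above the shoulders.
- catch_far (a joint): The same catch at the rack's +x end. Each end of the tray, pressed down on the rim of its end wall with about 10 to 20 N, goes down to the shoulders and the nose snaps in over the flange.
- spray_can: Bystander: spray can with green cap, standing, 59 mm across, 225 mm tall; origin at the centre of its underside.
- caster: Bystander: small caster wheel, 45 by 58 by 62 mm tall; origin under its centre.
- padlock: Bystander: brass padlock lying flat, 42 by 72 (y) by 18 mm tall; origin under its middle. It lies on the open part of the bench to the right of the rack: bare top from the front edge at x = 0.30 m, as far right as a brush (y below -0.47 m) and a basket (x above 0.56, y below -0.43 m).
- tape_measure: Bystander: yellow tape measure, standing, 35 by 81 (y) by 61 mm tall; origin under its middle. It stands behind a bench vice (y above -0.02 m).

How it is judged:
By the outcome, as a careful person would: the job done as asked, in the order asked, and still so for the second after the job is handed in, with the robot touching nothing.
It also fails if it takes over 72 s, if anything falls off the work surface, if the arm or the gripper's body presses on something with over 40 N, if the wrist force passes 120 N, or if a joint passes its speed limit or range.

## Working session

There is one attempt and no reset: what is moved stays moved. The work goes in short steps, Python scripts to look and compute and a tool call to move; the robot and the scene stay as the last step left them, time stands still between calls to the robot, and variables do not carry over. Pictures are saved under pics/ and viewed, at most 10 in all, crops included, and the job is handed in when it is done.

Besides the shell and the picture viewer there is one more tool, called as name([rows], argument=value, ...), one row to a line, values as JSON. servo_tool: Moves the arm, as the interface text tells. Its arguments: {"type":"object","properties":{"motion":{"type":"array"}},"required":["motion"]}

```bash
ls; mkdir -p pics; cat > h.py <<'E'
import numpy as np, cv2
from bench import ctrl
def snap(n,f=None):
    c=ctrl.camera(n)
    if f: cv2.imwrite('pics/'+f,cv2.cvtColor(c['pixels'],cv2.COLOR_RGB2BGR))
    return c
def cloud(c):
    d=c['depth'];v,u=np.mgrid[:d.shape[0],:d.shape[1]]
    p=np.stack([(u-c['cx'])/c['fx']*d,(v-c['cy'])/c['fy']*d,d],-1)
    return (p-c['t'])@c['R']
def ray(c,u,v,z):
    d=c['R'].T@np.array([(u-c['cx'])/c['fx'],(v-c['cy'])/c['fy'],1]);o=-c['R'].T@c['t']
    return o+d*(z-o[2])/d[2]
E
python3 - <<'E'
from h import *
for n in('top','scene'):
    c=snap(n,n+'0.png'); np.savez(n+'0.npz',**c); print(n,-c['R'].T@c['t'],c['R'].round(3).tolist(),c['fx'])
o=ctrl.get_obs();print(o['time_s'],o['eef_pos'],o['eef_rot'],o['wrist_force'],o['opening'])
E
```

```text
pics
top [ 0.36526661 -0.16050927  1.05259761] [[0.049, -0.999, 0.002], [-0.972, -0.048, -0.232], [0.231, 0.01, -0.973]] 415.89278429103496
scene [0.17565022 0.49922131 0.48896036] [[-0.849, -0.528, 0.024], [-0.245, 0.351, -0.904], [0.469, -0.773, -0.427]] 423.86116418765533
0.1 [0.1618708  0.55127859 0.25546707] [-2.63842142e-04  1.42408868e-01  9.89807601e-01 -7.46820516e-04] [ 0.48094042 -0.06064694 -0.25515122] 1.0046846865288612
```

View pics/top0.png

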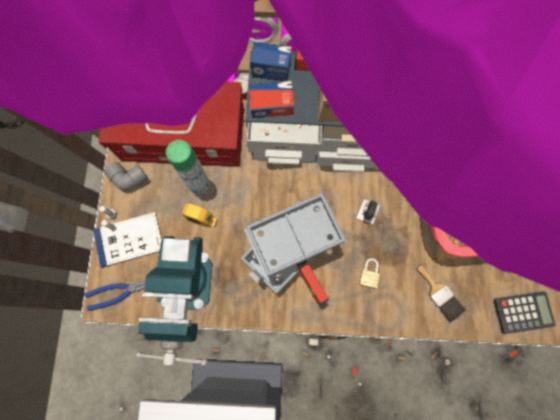

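View pics/scene0.png

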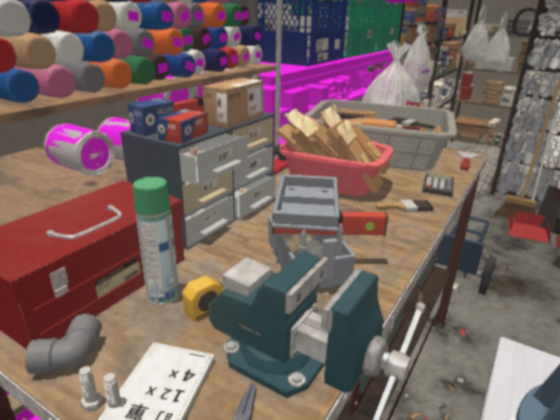

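```bash
python3 - <<'E'
from h import *
c=dict(np.load('top0.npz')); P=cloud(c); px=c['pixels'].astype(int)
hsv=cv2.cvtColor(c['pixels'],cv2.COLOR_RGB2HSV)
roi=np.zeros(px.shape[:2],bool); roi[185:310,235:355]=1
Z=P[...,2]
m=roi&(Z>.14)&(Z<.165)
pts=P[m][:,:2].astype(np.float32); r=cv2.minAreaRect(pts*1000); print('tray rim',m.sum(),r,np.median(Z[m]))
red=roi&(hsv[...,1]>150)&((hsv[...,0]<8)|(hsv[...,0]>172))&(Z>.06)
pr=P[red]; print('level',len(pr),cv2.minAreaRect((pr[pr[:,2]>.105][:,:2]*1000).astype(np.float32)),pr[:,2].max())
for a,b in((.06,.08),(.1,.12),(.08,.1)):
    m=roi&~red&(Z>a)&(Z<b); q=P[m]; print(a,m.sum(),q.min(0),q.max(0))
print(np.median(Z[280:300,200:230]))
big=cv2.resize(c['pixels'][180:310,230:390],(800,650),interpolation=cv2.INTER_CUBIC)[:600]
cv2.imwrite('pics/crop0.png',big[...,::-1])
# other bystanders
for name,(y0,y1,x0,x1) in dict(can=(140,195,165,210),tape=(200,228,180,218),cast=(198,225,355,382),pad=(255,290,358,384)).items():
    q=P[y0:y1,x0:x1].reshape(-1,3); q=q[(q[:,2]>.012)]; print(name,q.min(0).round(3),q.max(0).round(3))
E
```

```text
tray rim 1004 ((540.09619140625, -186.234375), (121.2393798828125, 189.44056701660156), 27.1297664642334) 0.1501667899898005
level 405 ((435.75341796875, -232.52894592285156), (87.18358612060547, 21.90298080444336), 32.15181350708008) 0.11848069963645814
0.06 309 [ 0.39743233 -0.27445659  0.06173181] [ 0.63548353 -0.06201804  0.07990669]
0.1 218 [ 0.39224594 -0.26577741  0.10068267] [ 0.61235401 -0.08729304  0.11904999]
0.08 48 [ 0.39049561 -0.24988315  0.08016128] [ 0.4951384  -0.09137089  0.09962229]
0.0012488417219950047
can [ 0.365 -0.161  0.012] [0.781 0.162 1.053]
tape [ 0.365 -0.161  0.012] [0.623 0.098 1.053]
cast [ 0.365 -0.393  0.012] [ 0.654 -0.161  1.053]
pad [ 0.365 -0.399  0.012] [ 0.51  -0.161  1.053]
```

View pics/crop0.png

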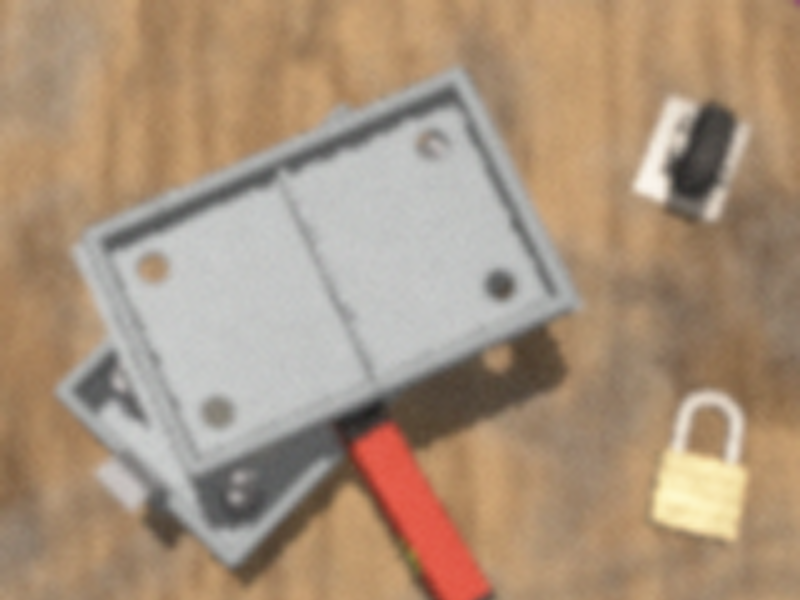

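```bash
cat >> h.py <<'E'
from scipy.spatial.transform import Rotation as Ro
def st():
    o=ctrl.get_obs(); w,x,y,z=o['eef_rot']; R=Ro.from_quat([x,y,z,w]).as_matrix()
    return o,np.array(o['eef_pos']),R
def rel(target,yaw_toolx=None):
    """target TCP world -> shift in tool axes cm; twist to bring tool x to yaw (rad)"""
    o,p,R=st(); d=R.T@(np.array(target)-p)*100; out=[d.round(2).tolist()]
    if yaw_toolx is not None:
        v=R.T@np.array([np.cos(yaw_toolx),np.sin(yaw_toolx),0]); out.append(round(float(np.degrees(np.arctan2(v[1],v[0]))),1))
    return out
E
python3 - <<'E'
from h import *
c=dict(np.load('top0.npz'))
f=lambda X,Y,z:ray(c,230+X/5,180+Y/5,z)
a=f(120,485,.113);b=f(345,108,.113);print('catches',a,b,(a+b)/2,np.linalg.norm(a-b),np.degrees(np.arctan2(*(b-a)[1::-1])))
for p in((65,390),(235,562)):print('corner',f(*p,.07))
for p in((153,267),(218,411),(500,285),(435,143)):print('hole',f(*p,.126))
for p in((652,460),(750,470),(742,540),(655,520),(710,392)):print('pad',f(*p,.018))
for p in((635,190),(750,140),(710,220)):print('caster',f(*p,.02))
print('lev end',ray(c,325,298,.115),ray(c,313,302,.115), 'edge',ray(c,325,334,0))
print(ctrl.tip_reach); o,p,R=st();print(R.round(3).tolist())
w=ctrl.camera('wrist');print(np.array(w['hand_eye']).round(3).tolist(),w['fx'])
E
```

```text
catches [ 0.44197054 -0.09882625  0.113     ] [ 0.62188863 -0.19283659  0.113     ] [ 0.53192958 -0.14583142  0.113     ] 0.20299868204546023 -27.58785346927408
corner [ 0.48879333 -0.06713149  0.07      ]
corner [ 0.41263805 -0.15166919  0.07      ]
hole [ 0.53948605 -0.10837315  0.126     ]
hole [ 0.47573408 -0.14123297  0.126     ]
hole [ 0.53894663 -0.26562032  0.126     ]
hole [ 0.60373068 -0.23435584  0.126     ]
pad [ 0.47491512 -0.35496118  0.018     ]
pad [ 0.4723664  -0.40342922  0.018     ]
pad [ 0.4379562  -0.39928436  0.018     ]
pad [ 0.44557893 -0.35656705  0.018     ]
pad [ 0.5101439  -0.38373154  0.018     ]
caster [ 0.61134011 -0.34531897  0.02      ]
caster [ 0.64056197 -0.40404345  0.02      ]
caster [ 0.59757333 -0.38347462  0.02      ]
lev end [ 0.40349596 -0.25874641  0.115     ] [ 0.39353701 -0.23249665  0.115     ] edge [ 0.3221652  -0.27287376  0.        ]
0.025
[[-0.959, 0.282, -0.001], [0.282, 0.959, -0.001], [0.0, -0.002, -1.0]]
[[0.001, -0.956, -0.292, 0.074], [1.0, 0.001, -0.001, 0.001], [0.002, -0.292, 0.956, -0.118], [0.0, 0.0, 0.0, 1.0]] 293.2199567491627
```

servo_tool([
  [[-2.5,-4,-3,8,-1],[-5,-8,-6,16,-1],[-8,-12,-7,24,-1],[-10.5,-16.5,-7,32,-1],[-13,-20.5,-7,40,-1]],
])

```text
time_s: 0.65
eef_pos: [0.2264, 0.3268, 0.3267]
eef_rot: [0.0, 0.474, 0.88, 0.001]
wrist_force: [1.9, -1.3, 0.2]
opening: 1.004
grasp_force: 0.0
```

```bash
python3 - <<'E'
from h import *
print(st()[1],st()[0]['time_s'],rel([.40,-.25,.30],np.radians(32)))
E
```

```text
[0.22638921 0.32683515 0.32667058] 0.65 [[-57.73, -17.22, 2.65], 91.4]
```

servo_tool([
  [[-4.8,-1.4,0,8,-1],[-9.6,-2.8,0,16,-1],[-14.4,-4.2,0.5,24,-1],[-19,-5.7,1,32,-1],[-23.8,-7.1,1.5,40,-1]],
])

```text
time_s: 1.15
eef_pos: [0.2987, 0.0894, 0.3112]
eef_rot: [0.001, 0.747, 0.665, 0.001]
wrist_force: [2.2, 1.1, 0.4]
opening: 1.0
grasp_force: 0.0
```

```bash
python3 - <<'E'
from h import *
print(st()[1],st()[0]['time_s'],rel([.40,-.25,.30],np.radians(32)))
E
```

```text
[0.29873524 0.08941057 0.31116585] 1.15 [[-32.54, 13.99, 1.13], 51.3]
```

servo_tool([
  [[-4.5,2,0.2,8,-1],[-9,4,0.4,16,-1],[-13.5,5.9,0.6,24,-1],[-18,7.8,0.8,32,-1],[-22.5,9.7,1,40,-1]],
])

```text
time_s: 1.65
eef_pos: [0.3703, -0.1456, 0.3011]
eef_rot: [0.0, 0.93, 0.368, 0.0]
wrist_force: [1.0, 0.5, 1.3]
opening: 0.999
grasp_force: 0.0
```

```bash
python3 - <<'E'
from h import *
print(st()[1],st()[0]['time_s'],rel([.40,-.25,.30],np.radians(32)))
E
```

```text
[ 0.37025519 -0.14559175  0.30111618] 1.65 [[-4.98, 9.64, 0.12], 11.2]
```

servo_tool([
  [[-2,4,0,5,-1],[-4,8,0,10,-1],[-5,9.6,0,11.2,-1],[-5,9.6,0,11.2,-1]],
])

```text
time_s: 2.05
eef_pos: [0.4002, -0.2495, 0.3005]
eef_rot: [-0.0, 0.961, 0.278, -0.0]
wrist_force: [-0.1, 1.5, -0.5]
opening: 1.001
grasp_force: 0.0
```

```bash
cat >> h.py <<'E'
def wsnap(f=None):
    o,p,R=st(); c=snap('wrist',f); H=np.array(c['hand_eye'])
    T=np.eye(4);T[:3,:3]=R;T[:3,3]=p; T=np.linalg.inv(T@H); c['R']=T[:3,:3];c['t']=T[:3,3]; return c
E
python3 - <<'E'
from h import *
print(st()[1],st()[0]['time_s'])
c=wsnap('w1.png'); np.savez('w1.npz',**c)
E
```

```text
[ 0.40023903 -0.24951827  0.30050814] 2.05
```

View pics/w1.png

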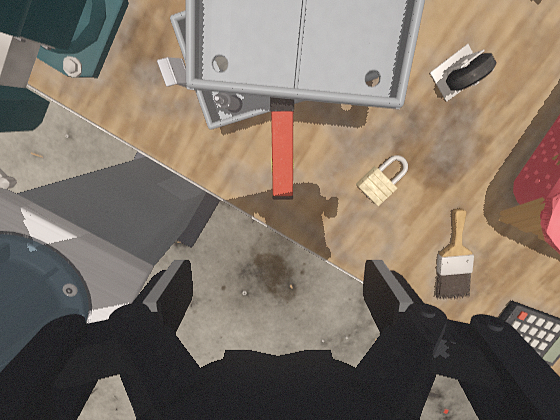

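```bash
python3 - <<'E'
from h import *
c=dict(np.load('w1.npz'));P=cloud(c);Z=P[...,2]
hsv=cv2.cvtColor(c['pixels'],cv2.COLOR_RGB2HSV)
red=(hsv[...,1]>130)&((hsv[...,0]<8)|(hsv[...,0]>172))&(Z>.105)&(Z<.125);red[:,400:]=0
q=P[red];print(len(q),np.median(q[:,2]));r=cv2.minAreaRect((q[:,:2]*1000).astype(np.float32));print(r,cv2.boxPoints(r))
f=lambda u,v,z:ray(c,u,v,z)
print('front',f(100,130,0),f(330,263,0))
print('padlock',f(360,188,.018),f(380,206,.018),f(398,183,.018),f(405,158,.01))
print('corner',f(209,126,.07),f(172,15,.07),'catch',f(172,72,.115))
print('holes',f(220,64,.126),f(372,79,.126))
print('brush',f(437,296,.01),f(458,212,.01))
E
```

```text
1748 0.11399419442171388
((436.1817626953125, -232.1670379638672), (85.77478790283203, 21.16728401184082), 33.110958099365234) [[ 394.47723 -246.7298 ]
 [ 406.0401  -264.4598 ]
 [ 477.8863  -217.60428]
 [ 466.32343 -199.87427]]
front [ 0.32015111 -0.0105397   0.        ] [ 0.32302996 -0.3965943   0.        ]
padlock [ 0.44674175 -0.35657871  0.018     ] [ 0.44089791 -0.39653553  0.018     ] [ 0.48066704 -0.39694653  0.018     ] [ 0.51367613 -0.38644897  0.01      ]
corner [ 0.41512564 -0.14753188  0.07      ] [ 0.4921378  -0.06273128  0.07      ] catch [ 0.4462946  -0.10247073  0.115     ]
holes [ 0.47614572 -0.14014522  0.126     ] [ 0.53962835 -0.2641459   0.126     ]
brush [ 0.37004624 -0.57125945  0.01      ] [ 0.49405652 -0.50235175  0.01      ]
```

```bash
python3 - <<'E'
from h import *
print(rel([.4252,-.2393,.102],np.radians(32.8)))
E
```

```text
[[2.59, 0.66, 19.85], -0.5]
```

servo_tool([
  [[2.6,0.65,4.5,-0.5,-0.4],[2.6,0.65,9,-0.5,-0.3],[2.6,0.65,13.5,-0.5,-0.2],[2.6,0.65,17.5,-0.5,-0.2],[2.6,0.65,19.5,-0.5,-0.2]],
])

```text
time_s: 2.6
eef_pos: [0.4238, -0.2354, 0.1029]
eef_rot: [-0.003, 0.959, 0.284, -0.001]
wrist_force: [-0.2, -0.1, 0.1]
opening: 0.605
grasp_force: 0.0
```

servo_tool([
  [[0,0,0.3,0,0.2],[0,0,0.3,0,1],[0,0,0.3,0,1],[0,0,0.3,0,1],[0,0,0.3,0,1]],
])

```text
time_s: 3.1
eef_pos: [0.4262, -0.2392, 0.1042]
eef_rot: [0.001, 0.959, 0.284, 0.0]
wrist_force: [-0.6, -0.1, -3.1]
opening: 0.247
grasp_force: 60.3
```

servo_tool([
  [[0,0,-0.2,0,1],[-1,0,-0.25,0,1],[-3,0,-0.25,0,1],[-5.5,0,-0.25,0,1],[-8,0,-0.25,0,1]],
])

```text
time_s: 3.6
eef_pos: [0.3575, -0.2829, 0.1058]
eef_rot: [0.0, 0.959, 0.284, -0.0]
wrist_force: [0.0, -0.0, -2.5]
opening: 0.25
grasp_force: 60.2
```

servo_tool([
  [[-2.5,0,0,0,1],[-5,0,0,0,1],[-7.5,0,0,0,1],[-10,0,0,0,1],[-11,0,0,0,1]],
])

```text
time_s: 4.1
eef_pos: [0.2645, -0.3434, 0.106]
eef_rot: [0.0, 0.959, 0.282, -0.0]
wrist_force: [0.7, 0.1, -2.8]
opening: 0.251
grasp_force: 60.3
```

```bash
python3 - <<'E'
from h import *
c=wsnap('w2.png'); np.savez('w2.npz',**c); print(rel([.37,-.41,.06],np.pi/2))
t=snap('top','top2.png');np.savez('top2.npz',**t)
a=cv2.cvtColor(np.hstack([cv2.resize(c['pixels'],(400,300)),cv2.resize(t['pixels'][180:330,230:430],(400,300))]),cv2.COLOR_RGB2BGR);cv2.imwrite('pics/j2.png',a)
E
```

```text
[[5.3, 11.29, 4.6], -57.2]
```

View pics/j2.png

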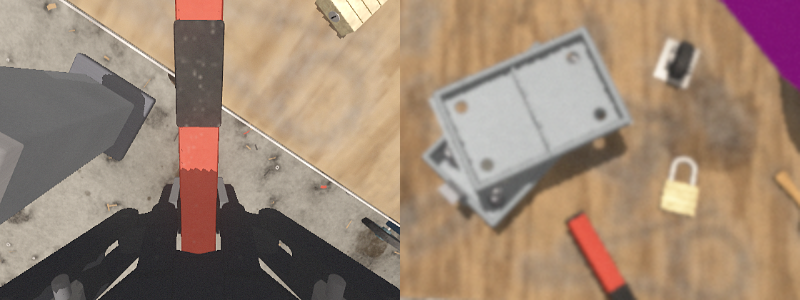

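Left half: the level is held straight, with its full length coming out of the jaws. Right half: it is clear of the rack, and the tray hasn't moved. Next I turn it and set it down.

servo_tool([
  [[0.5,2.3,0,-8,1],[1.5,4.6,0,-16,1],[2.5,6.9,0,-24,1],[3.5,9.2,0,-32,1],[5.3,11.3,0,-40,1]],
])

```text
time_s: 4.7
eef_pos: [0.3736, -0.4084, 0.1056]
eef_rot: [0.0, 0.803, 0.597, 0.0]
wrist_force: [-0.3, -1.4, -2.9]
opening: 0.248
grasp_force: 60.3
```

servo_tool([
  [[0,0,1,-8,1],[0,0,3,-17.2,1],[0,0,4.5,-17.2,1],[0,0,5.5,-17.2,1],[0,0,5.5,-17.2,1]],
])

```text
time_s: 5.2
eef_pos: [0.3717, -0.4067, 0.0489]
eef_rot: [-0.002, 0.707, 0.707, 0.001]
wrist_force: [-0.0, 0.1, -2.4]
opening: 0.248
grasp_force: 60.2
```

```bash
python3 - <<'E'
from h import *
print(rel([.37,-.41,.036],np.pi/2))
E
```

```text
[[-0.34, -0.17, 1.29], -0.0]
```

servo_tool([
  [[0,0,0.5,0,1],[0,0,0.9,0,1],[0,0,1.2,0,1],[0,0,1.2,0,1]],
])

```text
time_s: 5.6
eef_pos: [0.3721, -0.4081, 0.0386]
eef_rot: [-0.0, 0.707, 0.708, 0.0]
wrist_force: [-1.0, -1.1, -2.2]
opening: 0.25
grasp_force: 60.3
```

servo_tool([
  [[0,0,0.1,0,1],[0,0,0.2,0,1],[0,0,0.2,0,1]],
])

```text
time_s: 5.9
eef_pos: [0.3722, -0.4082, 0.0367]
eef_rot: [0.0, 0.706, 0.708, -0.0]
wrist_force: [-0.5, -0.3, -3.1]
opening: 0.25
grasp_force: 60.3
```

servo_tool([
  [[0,0,0.1,0,1],[0,0,0.2,0,1],[0,0,0.2,0,1]],
])

```text
time_s: 6.2
eef_pos: [0.3722, -0.4081, 0.0345]
eef_rot: [-0.0, 0.706, 0.708, 0.0]
wrist_force: [0.3, -0.3, -3.5]
opening: 0.25
grasp_force: 60.3
```

servo_tool([
  [[0,0,0.1,0,1],[0,0,0.2,0,1],[0,0,0.2,0,1]],
])

```text
time_s: 6.5
eef_pos: [0.3723, -0.4083, 0.0338]
eef_rot: [-0.0, 0.706, 0.708, -0.0]
wrist_force: [-2.0, 4.2, 9.1]
opening: 0.248
grasp_force: 61.9
```

servo_tool([
  [[0,0,-0.1,0,1],[0,0,-0.1,0,0.3],[0,0,-0.1,0,0.1],[0,0,-0.1,0,0],[0,0,-0.1,0,0]],
])

```text
time_s: 7.0
eef_pos: [0.3723, -0.4082, 0.0337]
eef_rot: [0.0, 0.706, 0.708, 0.0]
wrist_force: [0.1, 0.1, -0.4]
opening: 0.502
grasp_force: 0.0
```

servo_tool([
  [[0,0,-2,0,0],[0,0,-5,0,0],[0,0,-10,0,0],[0,0,-15,0,0],[0,0,-20,0,0]],
])

```text
time_s: 7.5
eef_pos: [0.372, -0.4078, 0.2355]
eef_rot: [-0.0, 0.706, 0.708, 0.0]
wrist_force: [0.5, -0.6, -0.1]
opening: 0.503
grasp_force: 0.0
```

```bash
python3 - <<'E'
from h import *
# view tray: TCP over (.47,-.22) 
print(st()[0]['opening'],rel([.48,-.21,.32],np.radians(38)))
E
```

```text
0.5032768216378392 [[19.76, 10.84, -8.45], 52.1]
```

servo_tool([
  [[3,2,-4,8,0],[7,4,-6,16,0],[11,6,-8.5,24,0],[15,8.2,-8.5,32,0],[19.7,10.8,-8.5,40,0]],
])

```text
time_s: 8.0
eef_pos: [0.4757, -0.2192, 0.3203]
eef_rot: [0.001, 0.904, 0.427, 0.001]
wrist_force: [0.4, -0.8, 0.7]
opening: 0.502
grasp_force: 0.0
```

servo_tool([
  [[0,0,0,6,0],[0,0,0,12,0],[0,0,0,12,0]],
])

```text
time_s: 8.3
eef_pos: [0.4749, -0.22, 0.3187]
eef_rot: [0.0, 0.943, 0.333, -0.0]
wrist_force: [0.1, 0.2, 0.5]
opening: 0.504
grasp_force: 0.0
```

```bash
python3 - <<'E'
from h import *
c=wsnap('w3.png'); np.savez('w3.npz',**c); print(st()[1])
E
```

```text
[ 0.47477941 -0.22032199  0.31862849]
```

View pics/w3.png

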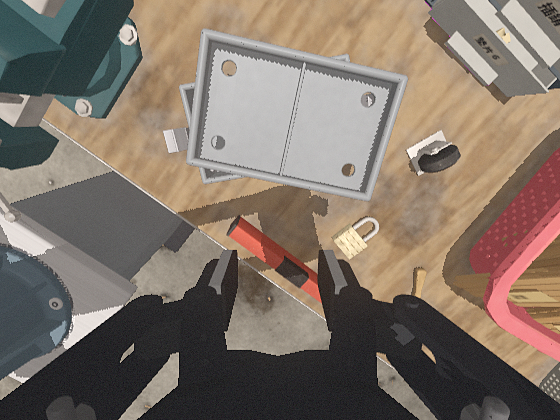

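```bash
python3 - <<'E'
from h import *
a=np.load('w1.npz')['pixels'][0:140,150:290];b=np.load('w3.npz')['pixels'][30:200,150:380]
A=cv2.resize(a,(350,350),interpolation=cv2.INTER_CUBIC)
B=cv2.resize(b,None,fx=350/170,fy=350/170,interpolation=cv2.INTER_CUBIC)[:, :450]
cv2.imwrite('pics/j3.png',np.hstack([A,B])[...,::-1])
c=dict(np.load('w3.npz'))
f=lambda u,v,z:ray(c,u,v,z)
print('catch',f(173,140,.115),'corners',f(206,181,.07),f(184,88,.07),f(346,56,.07))
print('holes',[f(u,v,.126)[:2].round(4).tolist() for u,v in((229,68),(217,143),(348,170),(368,100))])
E
```

```text
catch [ 0.44640858 -0.09977033  0.115     ] corners [ 0.41753535 -0.15005393  0.07      ] [ 0.49182149 -0.06729784  0.07      ] [ 0.63463705 -0.19061515  0.07      ]
holes [[0.5406, -0.1072], [0.4755, -0.1394], [0.5403, -0.2642], [0.6041, -0.2318]]
```

View pics/j3.png

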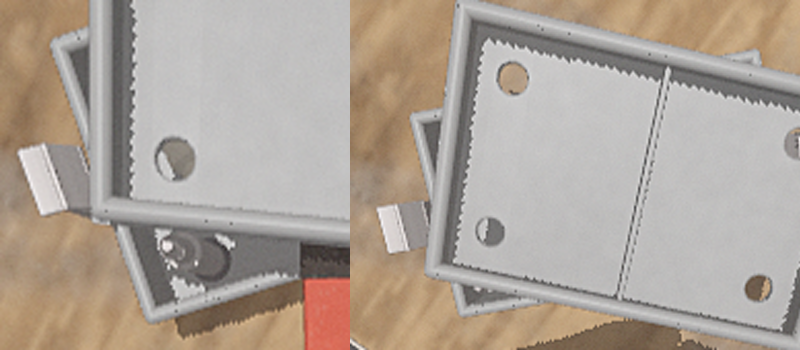

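```bash
python3 - <<'E'
from h import *
c=dict(np.load('w1.npz')); t=dict(np.load('top0.npz'))
p1=ray(c,216.8,97.2,.122);print('post w1',p1)
# catch tip corners, w1: outer edge mid, inner
for u,v in((158,60),(169.5,85)):print('catch outer',ray(c,u,v,.115))
w=dict(np.load('w3.npz'))
for X,Y in((378,209),(390,253)):print('w3 catch outer',ray(w,150+(X-350)/2.059,30+Y/2.059,.115))
for yaw in(-41,-41.5,-42):
    a=np.radians(yaw);x=np.array([np.cos(a),np.sin(a)]);y=np.array([-x[1],x[0]])
    print(yaw,'centre from post',p1[:2]+.07*x+.036*y)
H=np.array([[0.5406,-0.1072],[0.4755,-0.1394],[0.5403,-0.2642],[0.6041,-0.2318]])
print('tray',H.mean(0),np.degrees(np.arctan2(*((H[3]-H[0])+(H[2]-H[1]))[::-1])))
E
```

```text
post w1 [ 0.44966443 -0.15048134  0.122     ]
catch outer [ 0.44857415 -0.08682369  0.115     ]
catch outer [ 0.43473375 -0.105505    0.115     ]
w3 catch outer [ 0.44756106 -0.08720046  0.115     ]
w3 catch outer [ 0.43248248 -0.10421302  0.115     ]
-41 centre from post [ 0.52611222 -0.16923593]
-41.5 centre from post [ 0.52594565 -0.16990234]
-42 centre from post [ 0.52577327 -0.17056727]
tray [ 0.540125 -0.18565 ] -62.777140679155906
```

```bash
python3 - <<'E'
from h import *
print(rel([.540,-.1857,.157],np.radians(27.2)))
E
```

```text
[[7.25, 1.42, 16.16], 11.9]
```

servo_tool([
  [[3,0.6,3,6,0],[7.25,1.4,6,12,0],[7.25,1.4,10,12,0],[7.25,1.4,12,12,0],[7.25,1.4,12,12,0]],
])

```text
time_s: 8.85
eef_pos: [0.5378, -0.1848, 0.1945]
eef_rot: [-0.003, 0.972, 0.234, -0.003]
wrist_force: [-0.4, 0.5, 0.4]
opening: 0.502
grasp_force: 0.0
```

servo_tool([
  [[0,0,2,0,0],[0,0,3,0,0],[0,0,4,0,0],[0,0,4.1,0,0],[0,0,4.1,0,0]],
])

```text
time_s: 9.35
eef_pos: [0.5401, -0.1862, 0.1582]
eef_rot: [0.0, 0.973, 0.233, 0.0]
wrist_force: [0.1, 0.5, 0.1]
opening: 0.502
grasp_force: 0.0
```

```bash
python3 - <<'E'
from h import *
print(rel([.540,-.1857,.157],np.radians(27.2)), st()[0]['wrist_force'])
E
```

```text
[[0.01, -0.05, 0.12], -0.3] [0.12473855 0.53443195 0.13511665]
```

servo_tool([
  [[0,0,0,0,0.5],[0,0,0,0,1],[0,0,0,0,1],[0,0,0,0,1],[0,0,0,0,1]],
])

```text
time_s: 9.85
eef_pos: [0.5403, -0.1861, 0.1583]
eef_rot: [0.0, 0.973, 0.233, 0.0]
wrist_force: [-1.0, 0.1, 3.6]
opening: 0.013
grasp_force: 51.6
```

servo_tool([
  [[0,0,-0.1,0,1],[0,0,-0.2,0,1],[0,0,-0.3,0,1],[0,0,-0.3,0,1]],
])

```text
time_s: 10.25
eef_pos: [0.5397, -0.1857, 0.1603]
eef_rot: [-0.0, 0.973, 0.233, -0.0]
wrist_force: [-0.4, -0.6, -2.2]
opening: 0.012
grasp_force: 51.1
```

```bash
python3 - <<'E'
from h import *
c=wsnap('w4.png'); np.savez('w4.npz',**c)
P=cloud(c); m=(P[...,2]>.14)&(P[...,2]<.17); m[200:]=0
print(st()[1],m.sum(),rel([.526,-.1702,.160],np.radians(48.5)))
E
```

```text
[ 0.53974453 -0.18577213  0.16035568] 9706 [[-0.52, -2.01, 0.04], -21.6]
```

View pics/w4.png

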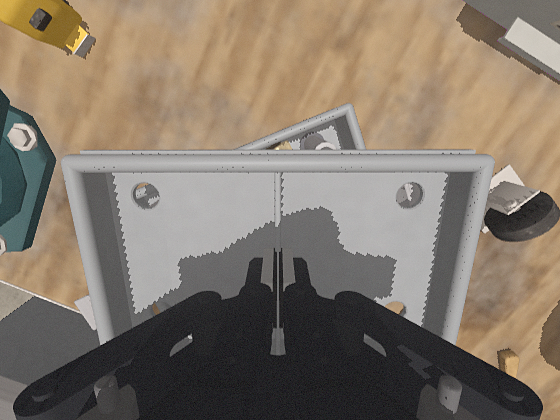

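The divider is held at x≈278, the tray is square to the tool (rim level at y≈163), and the weight reading shows it is lifted. Next I turn it into line.

servo_tool([
  [[-0.1,-0.5,0,-5,1],[-0.2,-1,0,-10,1],[-0.4,-1.5,0,-16,1],[-0.5,-2,0,-21.6,1],[-0.5,-2,0,-21.6,1]],
])

```text
time_s: 10.8
eef_pos: [0.526, -0.1698, 0.1604]
eef_rot: [-0.0, 0.911, 0.411, -0.0]
wrist_force: [1.6, 0.2, -3.0]
opening: 0.015
grasp_force: 51.1
```

servo_tool([
  [[0,0,0,0,1],[0,0,0,0,1]],
])

```text
time_s: 11.0
eef_pos: [0.5266, -0.1705, 0.1607]
eef_rot: [0.0, 0.912, 0.41, 0.0]
wrist_force: [0.5, -0.3, -2.3]
opening: 0.012
grasp_force: 51.1
```

```bash
python3 - <<'E'
from h import *
print(rel([.526,-.1702,.160],np.radians(48.5)))
c=wsnap('w5.png'); np.savez('w5.npz',**c)
cv2.imwrite('pics/w5c.png',cv2.resize(c['pixels'][120:280,40:520],(800,267),interpolation=cv2.INTER_CUBIC)[...,::-1])
E
```

```text
[[-0.02, -0.07, 0.07], -0.1]
```

View pics/w5c.png

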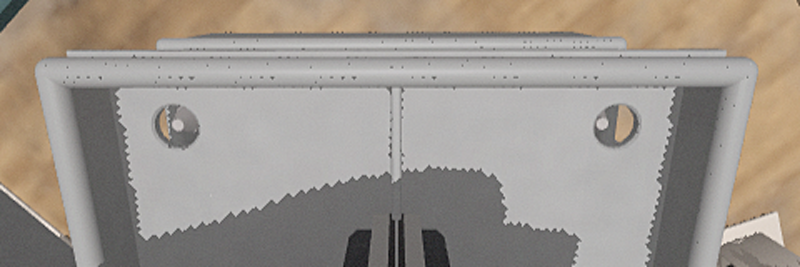

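```bash
python3 - <<'E'
from h import *
c=dict(np.load('w5.npz'));P=cloud(c);g=cv2.cvtColor(c['pixels'],cv2.COLOR_RGB2GRAY)
for X,Y in((176,126),(617,125)):
    u,v=int(40+X*.6),int(120+Y*.6); 
    print(u,v); print(g[v-15:v+15:1,u-17:u+17]); print((P[v-14:v+14:2,u-16:u+16:2,2]*1000).round().astype(int))
E
```

```text
145 195
[[178 178 176 ... 180 181 180]
 [178 176 178 ... 181 182 179]
 [178 178 176 ... 178 180 183]
 ...
 [181 180 179 ... 179 174 178]
 [181 179 180 ... 178 177 177]
 [178 178 180 ... 177 178 181]]
[[128 128 128 128 128 129 128 129 130 129 129 129 128 127 129 128]
 [128 128 127 129 128 129 129 127 127 128 129 128 128 128 129 128]
 [127 127 129 128 127  70  71  71  70 113 114 115 128 128 127 128]
 [128 128 128 127   0  71  71  70  68 118 118 118 117 127 128 128]
 [128 128 128 126   0   0  70  70 118 120 120 119 118 116 128 128]
 [128 129 127 125   0  -2  70  70 121 122 121 121 118 116 115 128]
 [128 127 127 125   0   0  70 122 122 123 122 122 118 118 115 129]
 [129 128 127 125   0   0  69 122 122 121 123 122 121 118 116 127]
 [127 128 128 125  -1   0  70  72 122 123 122 120 118 115 115 128]
 [130 129 128 126   1   0  70  70  70  69  68  60  58  54  51 278]
 [128 128 128 127 126   1  69  71  70  69  68  66  58  53  51 128]
 [127 128 128 129 278 125   0  69  69  70  68  66  59  55  51 128]
 [128 127 129 129 128 127 126  70  70  70  69  66  59  56 128 128]
 [127 128 128 128 128 128 127
[... 477 characters left out ...]
  -1   1   1   0 128 128 128]
 [127 129 128 120 120  69  70  71  69   0   0   1   0 125 126 128]
 [128 128 121 122 122  69  71  70  -2   0  -1   0   1 125 126 128]
 [128 129 122 122 122 123  70  70   1   1   0   1   0 124 129 129]
 [129 129 123 122 122 123  71  71  -1   0   0   0   0 125 127 127]
 [128 119 121 122 121  70  70  70   1   1  -1   1   1 126 126 128]
 [129 127  60  67  69  70  70  68  -1   1  -1  -1 124 127 127 128]
 [129 128  61  68  69  70  70  69   0   0   0   1 125 128 128 129]
 [129 128  62  68  68  71  70  69   0   0  -1 126 127 128 129 128]
 [128 129 128  69  70  70  69  61  62 124 126 127 128 129 128 128]
 [129 128 128 127 127 125 126 125 126 126 128 127 129 128 129 128]]
```

```bash
cat > m.py <<'E'
from h import *
def measure(c):
    P=cloud(c);out=[]
    for u,v in((145,195),(410,195)):
        s=np.s_[v-18:v+18,u-20:u+20];Q=P[s];Zs=cv2.medianBlur(Q[...,2].astype(np.float32),3)
        tip=Q[(Zs>.1208)&(Zs<.1235)]; 
        m=(abs(Zs-.128)>.0045).astype(np.uint8)
        (x,y),r=cv2.minEnclosingCircle(max(cv2.findContours(m,0,1)[0],key=cv2.contourArea))
        out.append((tip[:,:2].mean(0),len(tip),ray(c,u-20+x,v-18+y,.128)[:2],r))
    return out
E
python3 - <<'E'
from m import *
for n in('w5',):
    c=dict(np.load(n+'.npz'));o=measure(c)
    for k in o:print(k)
    print('tip-hole',o[0][0]-o[0][2],o[1][0]-o[1][2],np.linalg.norm(o[0][0]-o[1][0]),np.linalg.norm(o[0][2]-o[1][2]))
    t=o[1][0]-o[0][0];print('tip yaw',np.degrees(np.arctan2(t[1],t[0])))
    R=st()[2]
    for k in o:print('tool',R[:2,:2].T@(k[0]-k[2])*1000)
E
```

```text
(array([ 0.49726598, -0.09643727]), 62, array([ 0.50034993, -0.09736868]), 12.90358829498291)
(array([ 0.6012204, -0.1871221]), 53, array([ 0.60323718, -0.18862071]), 12.90358829498291)
tip-hole [-0.00308395  0.00093141] [-0.00201677  0.00149861] 0.13795020730796076 0.1375235178446803
tip yaw -41.099877831053774
tool [-1.34963108 -2.92519631]
tool [-0.21714993 -2.50321031]
```

servo_tool([
  [[0,-0.2,0,-0.3,1],[0,-0.2,0,-0.3,1],[0,-0.2,0.3,-0.3,1],[0,-0.2,0.5,-0.3,1],[0,-0.2,0.6,-0.3,1]],
])

```text
time_s: 11.55
eef_pos: [0.5248, -0.1689, 0.1543]
eef_rot: [-0.0, 0.911, 0.413, -0.0]
wrist_force: [0.1, -0.5, -2.1]
opening: 0.012
grasp_force: 51.1
```

servo_tool([
  [[0,0,0.3,0,1],[0,0,0.6,0,1],[0,0,0.8,0,1],[0,0,0.8,0,1]],
])

```text
time_s: 11.95
eef_pos: [0.5247, -0.1689, 0.1462]
eef_rot: [-0.0, 0.911, 0.413, -0.0]
wrist_force: [-0.8, -0.3, -2.4]
opening: 0.012
grasp_force: 51.1
```

servo_tool([
  [[0,0,0.2,0,1],[0,0,0.4,0,1],[0,0,0.4,0,1]],
])

```text
time_s: 12.25
eef_pos: [0.5253, -0.1692, 0.1431]
eef_rot: [0.0, 0.911, 0.413, 0.0]
wrist_force: [0.2, 0.5, 0.2]
opening: 0.013
grasp_force: 51.3
```

servo_tool([
  [[0,0,0,0,0.6],[0,0,0,0,0.2],[0,0,0,0,0],[0,0,-3,0,0],[0,0,-7,0,0]],
])

```text
time_s: 12.75
eef_pos: [0.5234, -0.1682, 0.2112]
eef_rot: [-0.002, 0.911, 0.413, -0.002]
wrist_force: [0.4, -0.5, -0.3]
opening: 0.503
grasp_force: 0.0
```

```bash
python3 - <<'E'
from h import *
c=wsnap('w6.png'); np.savez('w6.npz',**c);P=cloud(c);Z=P[...,2]
m=(Z>.118)&(Z<.15);m[230:]=0
print(m.sum(),np.percentile(Z[m],[10,50,90]))
print(rel([.4574,-.1095,.20],np.radians(-41.5)),rel([.5938,-.2285,.20],np.radians(-41.5)))
E
```

```text
6617 [0.12307375 0.13461098 0.13602594]
[[-0.04, -9.29, 1.95], 90.3] [[-0.02, 8.81, 2.09], 90.3]
```

servo_tool([
  [[0,-2,-1,8.5,0],[0,-4,-1,17,0],[0,-6,-1,25.5,0],[0,-8,-1,34,0],[0,-9.1,-1,42.5,0]],
])

```text
time_s: 13.3
eef_pos: [0.4555, -0.1082, 0.2227]
eef_rot: [-0.0, 0.999, 0.052, 0.0]
wrist_force: [0.4, -0.3, 0.4]
opening: 0.499
grasp_force: 0.0
```

servo_tool([
  [[0,0,0,8.5,0],[0,0,0,17,0],[0,0,0,25.5,0],[0,0,0,34,0],[0,0,0,42.5,0]],
])

```text
time_s: 13.8
eef_pos: [0.4566, -0.1091, 0.2228]
eef_rot: [0.0, 0.95, -0.313, 0.0]
wrist_force: [-0.4, 0.4, 0.1]
opening: 0.501
grasp_force: 0.0
```

```bash
python3 - <<'E'
from h import *
print(rel([.4574,-.1095,.17],np.radians(-41.5)),st()[1])
E
```

```text
[[0.08, -0.02, 5.28], 5.0] [ 0.45657617 -0.10912682  0.22283868]
```

servo_tool([
  [[0.1,0,2,5,0],[0.1,0,4,5,0],[0.1,0,5,5,0],[0.1,0,5.5,5,0],[0.1,0,5.8,5,0]],
])

```text
time_s: 14.3
eef_pos: [0.4574, -0.1098, 0.1647]
eef_rot: [0.0, 0.936, -0.352, 0.0]
wrist_force: [-0.4, -0.8, -0.2]
opening: 0.498
grasp_force: 0.0
```

servo_tool([
  [[0,0,0.2,0,0],[0,0,0.4,0,0],[0,0,0.6,0,0]],
])

```text
time_s: 14.6
eef_pos: [0.4576, -0.1099, 0.1591]
eef_rot: [0.0, 0.936, -0.352, 0.001]
wrist_force: [0.3, -0.6, 0.6]
opening: 0.504
grasp_force: 0.0
```

servo_tool([
  [[0,0,0.2,0,0],[0,0,0.4,0,0],[0,0,0.5,0,0]],
])

```text
time_s: 14.9
eef_pos: [0.4579, -0.11, 0.1542]
eef_rot: [0.0, 0.936, -0.352, 0.001]
wrist_force: [-0.4, -0.1, 4.8]
opening: 0.5
grasp_force: 2.8
```

servo_tool([
  [[0,0,0.2,0,0],[0,0,0.4,0,0],[0,0,0.5,0,0]],
])

```text
time_s: 15.2
eef_pos: [0.4581, -0.1101, 0.1496]
eef_rot: [0.0, 0.936, -0.352, 0.001]
wrist_force: [0.0, 0.1, 9.6]
opening: 0.5
grasp_force: 4.5
```

servo_tool([
  [[0,0,0.1,0,0],[0,0,0.2,0,0],[0,0,0.3,0,0]],
])

```text
time_s: 15.5
eef_pos: [0.4581, -0.11, 0.147]
eef_rot: [0.0, 0.936, -0.352, 0.001]
wrist_force: [0.2, -0.2, -0.6]
opening: 0.499
grasp_force: 0.0
```

servo_tool([
  [[0,0,0.2,0,0],[0,0,0.4,0,0],[0,0,0.6,0,0]],
])

```text
time_s: 15.8
eef_pos: [0.457, -0.1095, 0.1391]
eef_rot: [-0.0, 0.936, -0.352, -0.0]
wrist_force: [-0.6, 0.1, 0.6]
opening: 0.505
grasp_force: 0.0
```

servo_tool([
  [[0,0,0.1,0,0],[0,0,0.2,0,0],[0,0,0.3,0,0]],
])

```text
time_s: 16.1
eef_pos: [0.4571, -0.1094, 0.1367]
eef_rot: [-0.0, 0.936, -0.352, -0.0]
wrist_force: [-3.8, 3.0, 8.8]
opening: 0.498
grasp_force: 4.6
```

servo_tool([
  [[0,0,0.1,0,0],[0,0,0.15,0,0],[0,0,0.15,0,0]],
])

```text
time_s: 16.4
eef_pos: [0.4572, -0.1094, 0.1364]
eef_rot: [-0.0, 0.936, -0.352, -0.0]
wrist_force: [-6.5, 3.3, 15.3]
opening: 0.5
grasp_force: 7.4
```

servo_tool([
  [[0,0,-2,0,0],[0,0,-4,0,0],[2,0,-5,0,0],[6,0,-5,0,0],[9,0,-5,0,0]],
])

```text
time_s: 16.9
eef_pos: [0.5266, -0.1702, 0.186]
eef_rot: [0.0, 0.936, -0.352, 0.001]
wrist_force: [-0.5, -0.4, 0.3]
opening: 0.5
grasp_force: 0.0
```

```bash
python3 - <<'E'
from h import *
print(rel([.5938,-.2285,.165],np.radians(-41.5)),st()[1])
t=dict(snap('top'));P=cloud(t);Z=P[...,2]
def h(X):
    q=t['R']@np.array(X)+t['t'];u=int(q[0]/q[2]*t['fx']+t['cx']);v=int(q[1]/q[2]*t['fy']+t['cy']);return np.percentile(Z[v-3:v+4,u-3:u+4],[50,80,95]).round(3)
x=np.array([.7536,-.657,0]);y=np.array([.657,.7536,0]);c=np.array([.5256,-.169,.12])
for sx in(-1,1):
    for sy in(-1,1):print(sx,sy,h(c+sx*.0905*x+sy*.04*y))
E
```

```text
[[8.89, -0.03, 2.12], 0.3] [ 0.52662182 -0.17019512  0.18599629]
-1 -1 [0.57  0.572 0.573]
-1 1 [0.11  0.115 0.116]
1 -1 [0.514 0.521 0.536]
1 1 [0.521 0.522 0.523]
```

servo_tool([
  [[3,0,0,0,0],[6,0,0,0,0],[8.9,0,0,0.3,0],[8.9,0,1,0.3,0],[8.9,0,2,0.3,0]],
])

```text
time_s: 17.45
eef_pos: [0.5917, -0.2275, 0.164]
eef_rot: [-0.0, 0.935, -0.354, -0.0]
wrist_force: [0.0, 0.3, -0.3]
opening: 0.502
grasp_force: 0.0
```

servo_tool([
  [[0,0,0.3,0,0],[0,0,0.6,0,0],[0,0,0.8,0,0]],
])

```text
time_s: 17.75
eef_pos: [0.5916, -0.2269, 0.157]
eef_rot: [-0.0, 0.935, -0.354, -0.0]
wrist_force: [0.7, -0.8, 0.3]
opening: 0.5
grasp_force: 0.0
```

servo_tool([
  [[0,0,0.2,0,0],[0,0,0.4,0,0],[0,0,0.6,0,0]],
])

```text
time_s: 18.05
eef_pos: [0.5923, -0.2276, 0.1521]
eef_rot: [0.0, 0.935, -0.354, 0.001]
wrist_force: [-1.8, 0.8, 6.8]
opening: 0.498
grasp_force: 3.4
```

servo_tool([
  [[0,0,0.2,0,0],[0,0,0.4,0,0],[0,0,0.5,0,0]],
])

```text
time_s: 18.35
eef_pos: [0.5929, -0.228, 0.1482]
eef_rot: [0.0, 0.935, -0.354, 0.001]
wrist_force: [-2.0, 1.4, 10.2]
opening: 0.502
grasp_force: 5.1
```

servo_tool([
  [[0,0,0.2,0,0],[0,0,0.4,0,0],[0,0,0.6,0,0]],
])

```text
time_s: 18.65
eef_pos: [0.5922, -0.2277, 0.1406]
eef_rot: [0.0, 0.935, -0.354, 0.0]
wrist_force: [-0.2, -0.2, 0.1]
opening: 0.497
grasp_force: 0.0
```

servo_tool([
  [[0,0,0.2,0,0],[0,0,0.3,0,0],[0,0,0.4,0,0]],
])

```text
time_s: 18.95
eef_pos: [0.5924, -0.2278, 0.1384]
eef_rot: [0.0, 0.935, -0.354, 0.0]
wrist_force: [-6.3, 3.6, 20.8]
opening: 0.498
grasp_force: 10.2
```

servo_tool([
  [[0,0,0.1,0,0],[0,0,0.2,0,0],[0,0,0.2,0,0]],
])

```text
time_s: 19.25
eef_pos: [0.5925, -0.2278, 0.1382]
eef_rot: [0.0, 0.935, -0.354, 0.001]
wrist_force: [-10.1, 5.5, 26.7]
opening: 0.499
grasp_force: 13.1
```

servo_tool([
  [[0,0,-3,0,0],[-3,0,-7,0,0],[-7,0,-11,0,0],[-11,0,-15,0,0],[-15,0,-17,0,0]],
])

```text
time_s: 19.75
eef_pos: [0.484, -0.1321, 0.3023]
eef_rot: [0.0, 0.935, -0.354, 0.001]
wrist_force: [0.3, -0.4, -0.4]
opening: 0.501
grasp_force: 0.0
```

```bash
python3 - <<'E'
from h import *
c=wsnap('w7.png');np.savez('w7.npz',**c);P=cloud(c);Z=P[...,2]
x=np.array([.7536,-.657]);y=np.array([.657,.7536]);ce=np.array([.5256,-.169])
X=(P[...,:2]-ce)@x;Y=(P[...,:2]-ce)@y; ok=(Z>.08)&(Z<.15)
m0=ok&(Z>.108)&(abs(X)<.11)&(abs(Y)<.075)
r=cv2.minAreaRect((np.stack([X[m0],Y[m0]],1)*1000).astype(np.float32));print(r)
for a,b in((-.092,-.086),(.086,.094)):
    for s in(-1,1):
        m=ok&(X>a)&(X<b)&(Y*s>.02)&(Y*s<.055);print(a,s,m.sum(),np.percentile(Z[m],[50,90]) if m.sum() else '')
for xx in(-.05,.05):
    m=ok&(abs(X-xx)<.02)&(abs(Y)<.02);print('floor',xx,m.sum(),np.median(Z[m]) if m.sum() else '')
cv2.imwrite('pics/fin.png',c['pixels'][...,::-1])
E
```

```text
((0.03798675537109375, -0.2638587951660156), (121.1462173461914, 220.0647735595703), 89.60740661621094)
-0.092 -1 371 [0.09913606 0.11551176]
-0.092 1 372 [0.09913958 0.11564414]
0.086 -1 369 [0.1150808  0.11665305]
0.086 1 391 [0.11504488 0.11634655]
floor -0.05 1203 0.09108140092068497
floor 0.05 1570 0.09108822946683545
```

View pics/fin.png

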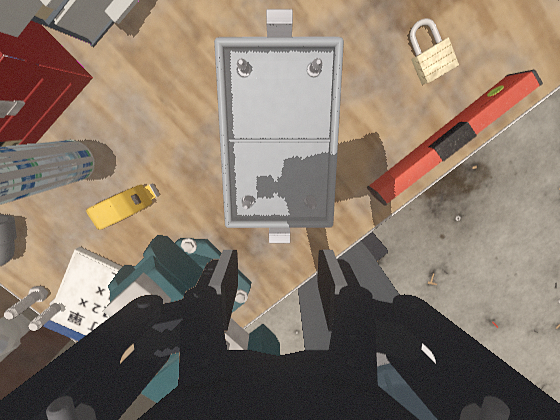

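The picture shows all four posts through the holes. The floor reads 91 mm at both ends, which is home, and both catch noses are over the flange at (279,15) and (279,238). The level lies clear on the bench, and the padlock and tape measure are where they were.

```bash
python3 -c "
from bench import ctrl
print(ctrl.hand_in())"
```

```text
the job is handed in; nothing more can be done
None
```

The job is handed in at about 20 s: the level lies on the bench clear of the rack, the top tray measures fully home at both ends with both catches over its flange, and I touched none of the four bystander items, though the last picture does not show the caster.

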